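# Handlamp off its charger, chest shut

## Robot

A 7-joint arm with a two-finger parallel gripper is mounted at the origin on a cart in front of the work surface, level with it; the furniture and walls round the work are solid. World frame = base frame: x ahead of the robot, y to its left, z up, the work surface at z = 0. Lengths are in m, angles in degrees, forces in N, time in s.
With the tool pointing down it reaches from about 0.4 to 0.85 m from the base axis. Payload 4.5 kg.
Tool frame: the origin (TCP) lies midway between the tips of the shut fingers; the grasp point (between the pads) lies 19 mm behind it (manip.tcp_to_grasp is the distance from the TCP to the grasp point, in m); x points along the fingers, y is the direction in which the jaws open and shut, and the axes are right-handed (so a half turn about x gives the same grasp; the last joint's range is limited). The gripper opens to 85 mm and grips with 20 to 120 N. Pads are 22 mm wide; open, the fingers measure 114 mm over their backs; the gripper's body (76 mm by 85 mm) begins 54 mm behind the grasp point. The pads swing forward as they close: fully open they stand 13 mm farther back than shut.
Start: joints at [-65.271, 39.483, -11.15, 89.685, 9.013, 51.709, -12.324], TCP at [0.242, 0.576, 0.231] pointing down, gripper open.
Joint ranges: [-172.22, 172.22], [-26.19, 119.32], [-84.43, 86.54], [7.71, 146.69], [-57.33, 237.33], [2.42, 119.75], [-152.13, 152.13]. Speed limits (degrees/s): [147.25, 147.25, 180, 180, 180, 180, 180].

## Interface

Orientations are given as a 3x3 rotation matrix whose columns are the frame's x, y, z axes.
In Python, from bench import manip, imaging, order gives the robot as it stands.
- The arm moves only by the shell command python3 -m handwheel 'ROWS'. ROWS is JSON, a list of rows, each a list of 5 numbers: the shift along the tool's x, y, z in m, then the turn about the tool's x in rad, then the opening, from -1 (shut) to 1 (fully open), so that 0 is half open. In form: [[tx, ty, tz, turn, claw], ...]. A call has 1 to 8 rows; each row shifts and turns the commanded pose from where the row before left it, along the tool's axes as they then stand; what a row does not reach is not made up. A row lasts 1/12 s, in which the tool goes at most 41.7 mm and 7.16 degrees, less where a joint would pass 70% of its speed; a pose out of reach is approached as far as the arm can. A call with a gripper value outside its range is refused whole. The fingers move at their own pace and stop on an object; the grip force is fixed at half the most. Time passes only in rows, so rows that do not move let the fingers close. It gives the time, the measured TCP pose, the force and the opening at its end, in the units of the state.
- manip.get_obs(): the state, without advancing time (a new reading comes with each control period).
- imaging.read_camera(name): name is "scene" or "top" or "wrist"; returns (picture, depth): 480x640x3 uint8, red, green, blue; 480x640 float32, m along the optical axis (not along the pixel's ray), 0 where there is no reading.
- imaging.get_calibration(name): a dict with "vfov" (degrees; the focal length in pixels is half the picture's height over the tangent of half this angle, whatever the lens; pixels are square), "cx", "cy" (the principal point, pixels), "xyz" and "orientation" of the camera in the world; the wrist camera has in their place "tool_from_camera" (4x4, takes a point from camera to tool coordinates, whose origin is the TCP and whose axes are the tool frame's). Camera axes: x right, y down, z forward; pixel columns grow to the right and rows downward; lengths in m; the calibration is good to about 2 mm. A picture is of the moment at which its call begins: read the wrist's pose just before it. get_calibration takes no time and is no camera call.
- order.finish_job(): hands the job in, once; it reports no verdict.
Trained networks look in the newest picture that a camera, given by its name, has taken for a name from the list of things; names that differ only in an ending like _2 or _b are one class to them, and where a whole thing is asked for, a point or a joint stands for the part that bears it (a point fixed in the world has none). Each returns a list of dicts, best first, with "conf" (0 to 1); they miss things now and then, are a little off and sometimes report something else, mostly with a low value. They report only what shows in the picture. A call takes as long as a camera call. They do not tell look-alikes from the thing itself.
- imaging.outline_of(camera, name): "mask" (480x640 bool, what is visible of it) and "extent" ([centre column, centre row, width, height] in pixels, round what is visible of it).
- imaging.pinpoint(camera, name): "position" ([row, column] in pixels: a listed point, or the origin of a listed thing).
The state is a dict: "time": time; "joint_positions": joint angles; "qvel": joint speeds; "effort": joint torques, N m; "tool_pos": TCP position; "tcp_rot": TCP orientation; "ft_force": force on the tool from outside, world axes, zero at the start; "wrist_torque": the same for the moment, N m; "gripper_width": opening from 0.0 (shut) to 1.0 (fully open).
Only numpy, scipy, OpenCV 4.12 (cv2) and the standard library are available. Lean on these libraries where they do the work, as an engineer would, in place of code of your own. Each camera call takes 0.05 s, during which the arm holds its last target.

## Task

Take the orange handlamp by its handle off the charging cradle in the open blue chest and set it down upright on the table, without dropping it, about a hand's breadth from the dark steel coupon that lies to one side of the chest, and with its lens facing the coupon. Then close the chest: press the red pad at the knee of the locked lid stay down until the stay folds, and lower the lid fully shut without slamming it. Leave the coupon, pipe ring, nut and marker where they lie.

Things in the scene. Friction and masses are not known exactly. Their poses are not given: they have to be found in the camera images.
- lamp_center (a point): Cordless orange and black handlamp, loose, 112 (x) x 72 (y) x 117 (z) mm, about 0.5 kg. This point is its centre, 58 mm above its flat underside; z up, its round lens faces the lamp's -x. It stands in a charging cradle in the chest, lens to the chest's front, underside 28 mm above the table; a rim 10 mm high surrounds its foot with 2 mm play: lift it straight up.
- lamp_handle (a point): Middle of the lamp's straight black carrying handle, 50 mm above and 8 mm behind (+x) lamp_center: a bar 18 mm wide (y) and 18 mm high that runs along the lamp's x, free over 48 mm between its two posts, with 27 mm of clear space under it. Pinch it across y from above. The lamp is nearly balanced here.
- coupon_center (a point): Centre of the loose dark blue-grey steel coupon, 50 (x) x 100 (y) x 6 mm, that lies on the table to the left or to the right of the chest: the piece to be lit.
- chest: Fixed blue sheet-steel chest, 210 (x) x 270 (y) mm, rim at z = 135 mm, walls 4 mm; origin under its centre, front (latches, grip) faces its -x, the lid is hinged along its back at +x. The cradle is in its middle. Lift the lamp clear of the rim and, to the left, of the stay (its pad is 178 mm above the table).
- lid_hinge (a point): Middle of the lid's hinge line, at the top of the chest's back wall; axes as the chest's; the line runs along y.
- lid_edge (a point): Middle of the lid's free edge on its outer face, 215 mm from the hinge line and 18 mm off the plane through hinge line and rim. The lid (216 x 280 mm sheet steel, 16 mm deep rim) stands about upright when open, free edge 350 mm above the table, inner side to the front; to shut it, the free edge comes over to the front (chest's -x) and down: push from behind (outer face), then from above.
- lid (a joint): Lid angle: 0 = open as found (3 degrees past upright), 1.62 rad = fully shut. Its hinges are stiff: it stays where it is left and moves with about 2 to 6 N at the free edge; while the stay is locked it will not close.
- knee_pad (a point): Top of the red thumb pad, 26 x 24 mm, on the knee of the folding lid stay (two flat 106 mm links from the left wall's front to the lid near its hinge), inside the chest's left (+y) wall, 40 mm above the rim. Press it straight down: dead centre is passed after about 5 mm; pressed 20 to 30 mm it stays folded when let go (the lid leans forward a little with it). It takes about 2 to 8 N.
- knee (a joint): Knee of the stay: 0 = locked straight (against its stop, just over centre), 0.1 = dead centre, grows as it folds downward: about 0.24 rad with the pad pressed down 12 mm, 0.6 with 29 mm, 1.88 with the lid shut.
- ring_center (a point): Grey pipe ring, 60 mm across, 24 mm high, a bystander; this point is its middle.
- nut_center (a point): Hex nut, 28 mm, a bystander; this point is its middle.
- marker_center (a point): Marker pen, 136 mm long with a red cap, a bystander; this point is its middle.
There are look-alikes about, which are no part of the job. Leave any purple look-alike of the part that bears lamp_center alone. There is more than one size of the part that bears coupon_center; the job needs the larger.

How it is judged:
By the outcome, as a careful person would: the job done as asked, in the order asked, and still so for the second after the job is handed in, with the robot touching nothing.
It also fails if it takes over 64 s, if anything falls off the work surface, if the arm or the gripper's body presses on something with over 40 N, if the wrist force passes 120 N, or if a joint passes its speed limit or range.

## Working session

There is one attempt and no reset: what is moved stays moved. The work goes in short steps, Python scripts to look and compute and a shell command to move; the robot and the scene stay as the last step left them, time stands still between calls to the robot, and variables do not carry over. Pictures are saved under pics/ and viewed, and the job is handed in when it is done.

```bash
mkdir -p pics; cat > h.py <<'E'
import numpy as np, cv2
from bench import manip, imaging, order
def shot(n,fn):
    o=manip.get_obs(); p,d=imaging.read_camera(n); cv2.imwrite('pics/'+fn,p[:,:,::-1]); np.savez('pics/'+fn[:-4]+'.npz',p=p,d=d,tp=o['tool_pos'],tr=o['tcp_rot']); return p,d,o
def w(n,r,c,z,o=None):
    k=imaging.get_calibration(n); f=240/np.tan(np.radians(k['vfov'])/2)
    q=np.array([(c-k['cx'])/f*z,(r-k['cy'])/f*z,z])
    if n=='wrist':
        T=np.array(k['tool_from_camera']); q=T[:3,:3]@q+T[:3,3]
        return np.array(o['tcp_rot'])@q+np.array(o['tool_pos'])
    return np.array(k['orientation'])@q+np.array(k['xyz'])
def proj(n,P):
    k=imaging.get_calibration(n); f=240/np.tan(np.radians(k['vfov'])/2)
    q=np.array(k['orientation']).T@(np.array(P)-np.array(k['xyz'])); return q[1]/q[2]*f+k['cy'],q[0]/q[2]*f+k['cx']
E
python3 - <<'E'
from h import *
np.set_printoptions(precision=4,suppress=True)
print(manip.get_obs())
for n in('scene','top','wrist'):
    p,d,o=shot(n,n+'0.png'); print(n,imaging.get_calibration(n))
    if n!='wrist':
      for t in ['lamp_center','lamp_handle','coupon_center','lid_hinge','lid_edge','knee_pad','ring_center','nut_center','marker_center','chest']:
        for r in imaging.pinpoint(n,t)[:3]:
            a,b=r['position'];z=d[int(np.clip(a,0,479)),int(np.clip(b,0,639))]
            print(n,t,r['conf'],np.round([a,b]),w(n,a,b,z))
E
```

```text
{'time': 0.0, 'joint_positions': array([-65.2708,  39.5335, -11.1436,  89.7441,   9.0134,  51.709 ,
       -12.3248]), 'qvel': array([-0.0144, -0.0384,  0.0194,  0.0823, -0.0536, -0.0117, -0.0484]), 'effort': array([  0.0001, -53.9611,  -1.2664, -15.8547,   0.0091,   0.0094,
        -0.    ]), 'tool_pos': array([0.2419, 0.5756, 0.2305]), 'tcp_rot': array([[-0.0006,  0.3873,  0.9219],
       [-0.0017,  0.9219, -0.3873],
       [-1.    , -0.0018,  0.0002]]), 'ft_force': array([-0.1447, -0.0667,  0.5457]), 'wrist_torque': array([-0.0586, -0.0376,  0.0044]), 'gripper_width': 1.000077077373001}
scene {'vfov': 52.26704741320017, 'cx': 321.3797091753955, 'cy': 241.09467361364483, 'xyz': array([-0.1666,  1.0306,  0.7465]), 'orientation': array([[-0.8158, -0.226 ,  0.5324],
       [-0.5784,  0.3181, -0.7512],
       [ 0.0004, -0.9207, -0.3902]])}
scene lamp_center 0.6 [276. 354.] [ 0.491  -0.0598  0.0976]
scene lamp_handle 0.84 [264. 352.] [ 0.4986 -0.0626  0.1353]
scene lamp_handle 0.6 [259. 315.] [0.5465 0.054  0.1811]
scene coupon_center 0.54 [383. 293.] [ 0.4169  0.3195 -0.0012]
scene cou
[... 1085 characters left out ...]
] [ 0.3407 -0.2352  0.0116]
top lid_edge 0.88 [173. 363.] [ 0.7459 -0.0896 -0.001 ]
top knee_pad 0.58 [235. 312.] [0.534  0.0636 0.1776]
top ring_center 0.53 [287. 222.] [ 0.4095  0.3326 -0.0015]
top nut_center 0.6 [240. 193.] [0.5509 0.4197 0.0032]
top marker_center 0.83 [174. 219.] [0.7496 0.344  0.0053]
top chest 0.98 [254. 350.] [ 0.4918 -0.0403  0.1017]
top chest 0.68 [290. 462.] [ 0.3927 -0.3668  0.0029]
wrist {'vfov': 59.18676546044444, 'cx': 321.0544679164789, 'cy': 239.34739416225486, 'tool_from_camera': array([[ 0.0008, -0.3133,  0.9497, -0.1429],
       [ 1.    ,  0.0001, -0.0008, -0.0014],
       [ 0.0002,  0.9497,  0.3133, -0.0802],
       [ 0.    ,  0.    ,  0.    ,  1.    ]])}
```

View pics/scene0.png

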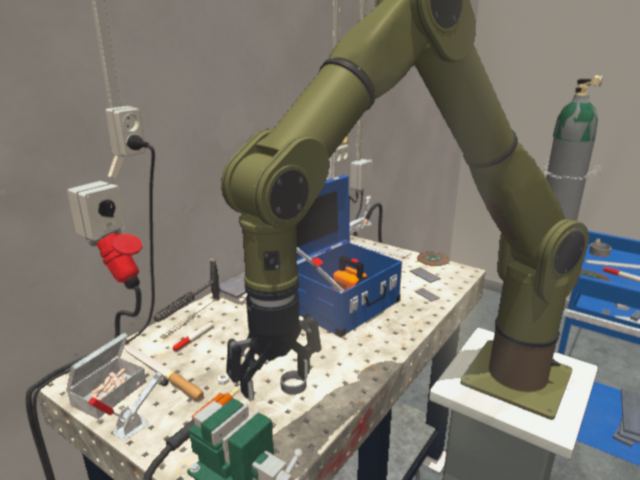

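View pics/top0.png

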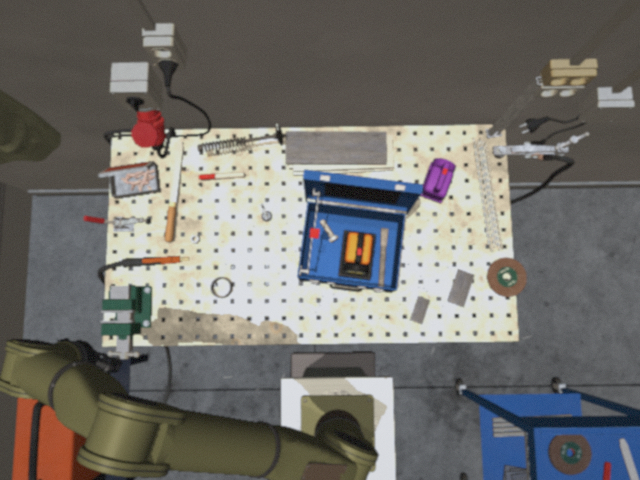

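```bash
python3 - <<'E'
import cv2
p=cv2.imread('pics/top0.png')[150:350,180:500]; cv2.imwrite('pics/top0c.png',cv2.resize(p,(800,500),interpolation=cv2.INTER_CUBIC))
E
```

```text
(no output)
```

View pics/top0c.png

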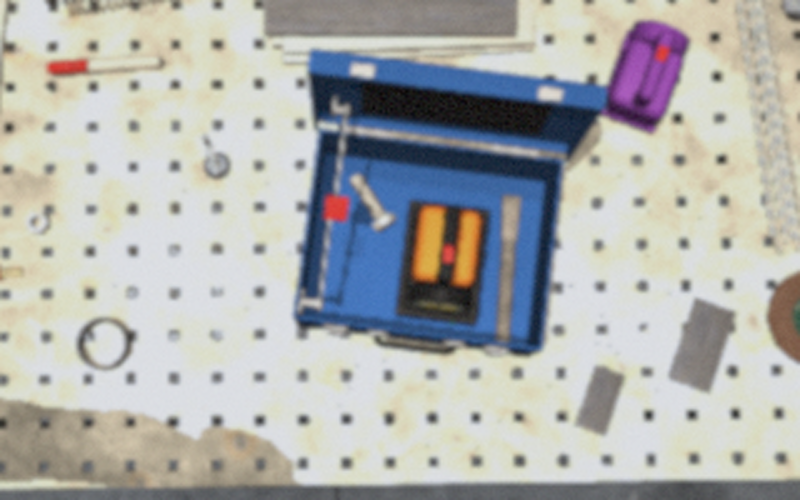

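The top view shows two lamps: the orange one at about (358,252), in the cradle, and the purple look-alike at (438,180). It also shows two coupons to the right of the chest, at (461,288) and (420,309). The one at (461,288) is clearly larger, so that is the target. Next I measure chest yaw, coupon size and lamp.

```bash
cat >> h.py <<'E'
def onz(n,r,c,z,o=None):
    a=w(n,r,c,0.1,o);b=w(n,r,c,1.,o); t=(z-a[2])/(b[2]-a[2]); return a+t*(b-a)
E
python3 - <<'E'
from h import *
np.set_printoptions(precision=4,suppress=True)
C={}
for k,(c,r) in dict(fl=(296,325),fr=(541,352),bl=(318,128),br=(560,155)).items():
    C[k]=onz('top',150+r/2.5,180+c/2.5,.135); print(k,C[k])
for a,b in(('fl','fr'),('bl','br'),('fl','bl'),('fr','br')): v=C[b]-C[a]; print(a,b,np.linalg.norm(v),np.degrees(np.arctan2(v[1],v[0])))
D=np.load('pics/top0.npz'); p=D['p']; d=D['d']
imaging.read_camera('top')
for t in['coupon_center','lamp_center','ring_center','nut_center','marker_center']:
  for m in imaging.outline_of('top',t)[:3]:
    M=m['mask'].astype(np.uint8); cs,_=cv2.findContours(M,cv2.RETR_EXTERNAL,cv2.CHAIN_APPROX_NONE)
    c=max(cs,key=cv2.contourArea)[:,0]; z=.006 if t[0]=='c' else .1 if t[0]=='l' else .01
    pts=np.array([onz('top',y,x,z)[:2] for x,y in c],np.float32)*1000
    print(t,m['conf'],np.round(m['extent']),cv2.minAreaRect(pts))
# holders: depth of orange top
E
```

```text
fl [0.4192 0.1017 0.135 ]
fr [ 0.3867 -0.1591  0.135 ]
bl [0.6339 0.0758 0.135 ]
br [ 0.5996 -0.1872  0.135 ]
fl fr 0.2627767433202891 -97.11456005184162
bl br 0.26521934488133725 -97.41515739447189
fl bl 0.2162181881766879 -6.8611341120945255
fr br 0.21482974516205441 -7.509976353312144
coupon_center 0.77 [460. 287.  26.  30.] ((397.2381591796875, -359.7226257324219), (52.487510681152344, 101.3262939453125), 68.67425537109375)
coupon_center 0.65 [418. 310.  18.  26.] ((334.46929931640625, -240.83506774902344), (37.64162826538086, 70.25625610351562), 67.23408508300781)
lamp_center 0.8 [437. 179.  39.  43.] ((697.93359375, -290.3799133300781), (71.51502227783203, 126.47137451171875), 69.40052032470703)
lamp_center 0.68 [357. 254.  30.  40.] ((493.21783447265625, -58.4399528503418), (70.92050170898438, 114.75909423828125), 81.74309539794922)
ring_center 0.64 [219. 287.  19.  22.] ((417.482421875, 351.0231018066406), (26.962722778320312, 56.547340393066406), 65.17274475097656)
ring_center 0.16 [222. 176.  46.   6.] ((743.4391479492188, 338.8908386230469), (22.21514320373535, 135.7568359375), 4.728271007537842)
nut_center 0.33 [362. 190. 117.  42.] ((689.97607421875, -80.52095031738281), (355.3776550292969, 90.0392074584961), 82.09344482421875)
marker_center 0.6 [222. 175.  40.   7.] ((744.08740234375, 337.2747802734375), (14.246980667114258, 126.32766723632812), 2.7195637226104736)
```

The masks give 52×101 mm for the coupon at (461,288) and 38×70 mm for the other. The larger one, centred near (0.397,-0.365), is therefore the target. Chest and lamp yaw is about -7°. I'll move above the chest and turn to match it.

```bash
python3 -m handwheel '[[-0.02,0,0,-0.09,1],[-0.02,0,0,-0.09,1],[-0.02,0,0,-0.09,1],[0,-0.02,0.01,0,1],[0,-0.025,0.014,0,1],[0,-0.025,0.014,0,1],[0,-0.025,0.014,0,1],[0,-0.025,0.014,0,1]]'
```

```text
time: 2.12
tool_pos: [0.2926, 0.4475, 0.2914]
tcp_rot: [[0.0, 0.127, 0.992], [0.0, 0.992, -0.127], [-1.0, 0.0, 0.0]]
ft_force: [0.2, 0.5, 0.3]
gripper_width: 1.0
```

```bash
python3 -m handwheel '[[0,-0.03,0.014,0,1],[0,-0.03,0.014,0,1],[0,-0.03,0.014,0,1],[0,-0.03,0.014,0,1],[0,-0.03,0.014,0,1],[0,-0.03,0.014,0,1],[0,-0.03,0.014,0,1],[0,-0.03,0.014,0,1]]' && python3 -m handwheel '[[0,-0.03,0.014,0,1],[0,-0.03,0.014,0,1],[0,-0.03,0.014,0,1],[0,-0.03,0.014,0,1],[0,-0.03,0.014,0,1],[0,-0.03,0.014,0,1],[0,-0.03,0.014,0,1],[0,0,0,0,1]]'
python3 - <<'E'
from h import *
np.set_printoptions(precision=4,suppress=True)
p,d,o=shot('wrist','w1.png'); print(o['tool_pos'])
for t in['lamp_handle','lamp_center','knee_pad','coupon_center']:
    for r in imaging.pinpoint('wrist',t)[:2]:
        a,b=r['position'];z=d[int(np.clip(a,0,479)),int(np.clip(b,0,639))]; print(t,r['conf'],np.round([a,b]),w('wrist',a,b,z,o),onz('wrist',a,b,.145,o))
E
```

```text
time: 2.78
tool_pos: [0.3731, 0.195, 0.2915]
tcp_rot: [[0.001, 0.127, 0.992], [0.0, 0.992, -0.127], [-1.0, 0.0, 0.001]]
ft_force: [0.5, -0.4, 1.6]
gripper_width: 1.001
time: 3.45
tool_pos: [0.4448, -0.0316, 0.2913]
tcp_rot: [[0.002, 0.138, 0.99], [-0.004, 0.99, -0.138], [-1.0, -0.003, 0.002]]
ft_force: [-0.2, 0.5, -0.6]
gripper_width: 1.001
[ 0.4448 -0.0316  0.2913]
lamp_handle 0.85 [296. 293.] [ 0.5002 -0.0626  0.1478] [ 0.5015 -0.063   0.145 ]
lamp_center 0.76 [258. 293.] [ 0.4708 -0.0584  0.1458] [ 0.4711 -0.0585  0.145 ]
coupon_center 0.65 [101.  90.] [ 0.3354 -0.2443  0.0055] [ 0.3449 -0.1717  0.145 ]
```

View pics/w1.png

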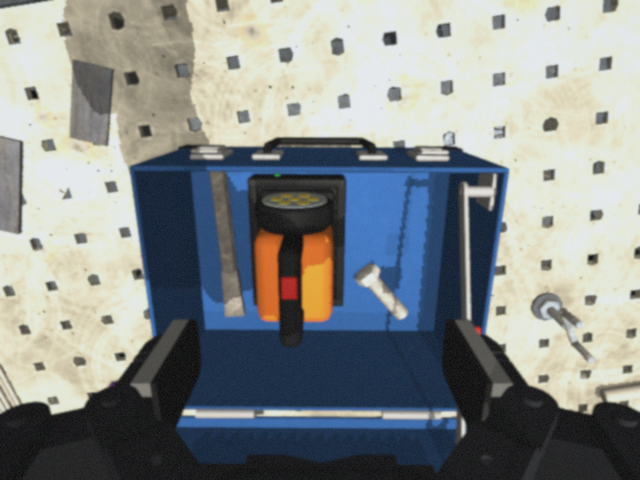

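The wrist view shows the handle along the tool's z at column ~291, with the middle at row ~296. The lens points to the chest's front. The handle position, (0.501,-0.063) with its top at 0.148, agrees with the top camera. I'll move over it and descend.

```bash
python3 -m handwheel '[[0,-0.012,0.02,0,0.6],[0,-0.0113,0.02,0,0.6],[0,0,0.02,0,0.6],[0.02,0,0,0,0.6],[0.02,0,0,0,0.6],[0.02,0,0,0,0.6],[0.02,0,0,0,0.6],[0,0,0,0,0.6]]'
python3 - <<'E'
from h import *
np.set_printoptions(precision=4,suppress=True)
p,d,o=shot('wrist','w2.png'); print(o['tool_pos'])
for t in['lamp_handle','lamp_center']:
    for r in imaging.pinpoint('wrist',t)[:2]:
        a,b=r['position'];z=d[int(np.clip(a,0,479)),int(np.clip(b,0,639))]; print(t,r['conf'],np.round([a,b]),w('wrist',a,b,z,o),onz('wrist',a,b,.145,o))
E
```

```text
time: 4.37
tool_pos: [0.4972, -0.0533, 0.2084]
tcp_rot: [[-0.007, 0.124, 0.992], [0.001, 0.992, -0.124], [-1.0, 0.0, -0.007]]
ft_force: [-0.2, 0.5, 0.4]
gripper_width: 0.8
[ 0.4972 -0.0533  0.2084]
lamp_handle 0.72 [273. 304.] [ 0.5006 -0.0644  0.1475] [ 0.5016 -0.0646  0.145 ]
```

View pics/w2.png

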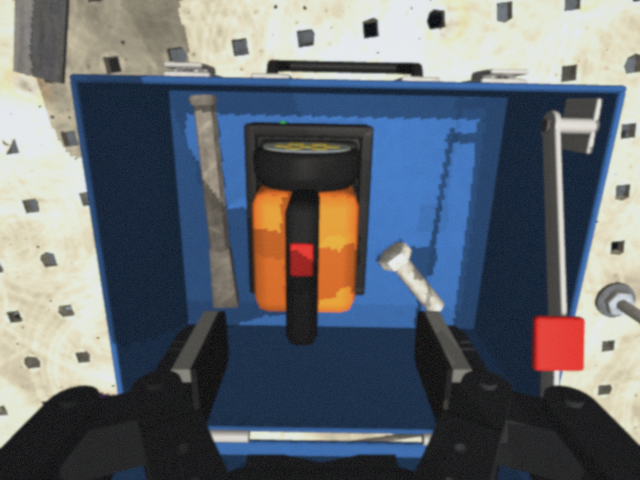

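Handle is ~11 mm to the tool's -y, so I correct, descend, look at the numbers and close.

```bash
python3 -m handwheel '[[0,-0.0107,0.005,0,0.6],[0.02,0,0,0,0.6],[0.02,0,0,0,0.6],[0.02,0,0,0,0.6],[0.02,0,0,0,0.6],[0.013,0,0,0,0.6],[0,0,0,0,0.6],[0,0,0,0,0.6]]'
python3 - <<'E'
from h import *
p,d,o=shot('wrist','w3.png')
E
```

```text
time: 5.18
tool_pos: [0.5041, -0.067, 0.1189]
tcp_rot: [[0.001, 0.128, 0.992], [-0.0, 0.992, -0.128], [-1.0, -0.0, 0.001]]
ft_force: [0.1, 0.2, 1.1]
gripper_width: 0.797
```

View pics/w3.png

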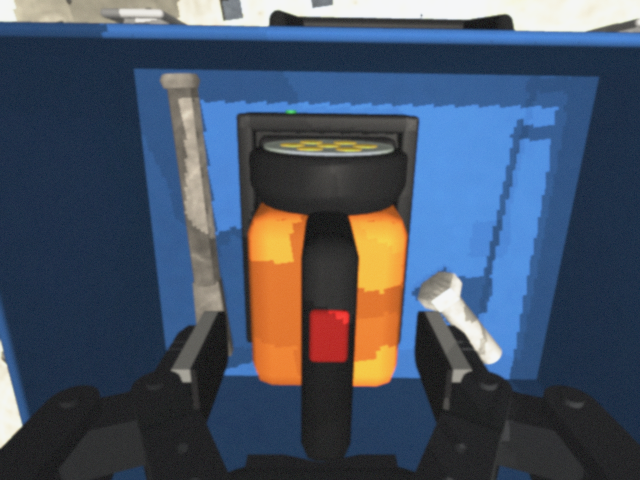

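Fingers straddle the handle (columns 302–356, fingers at ~225 and ~420). I'll trim 2 mm and close.

```bash
python3 -m handwheel '[[0.005,0.002,-0.002,0,0.6],[0,0,0,0,0.1],[0,0,0,0,-0.2],[0,0,0,0,-0.5],[0,0,0,0,-1],[0,0,0,0,-1],[0,0,0,0,-1],[0,0,0,0,-1]]'; python3 -m handwheel '[[0,0,0,0,-1],[0,0,0,0,-1],[-0.004,0,0,0,-1],[-0.005,0,0,0,-1],[-0.005,0,0,0,-1],[-0.005,0,0,0,-1],[-0.005,0,0,0,-1],[0,0,0,0,-1]]'
python3 - <<'E'
from h import *
p,d,o=shot('wrist','w4.png')
E
```

```text
time: 5.9
tool_pos: [0.502, -0.0643, 0.1137]
tcp_rot: [[0.001, 0.128, 0.992], [-0.0, 0.992, -0.128], [-1.0, -0.0, 0.001]]
ft_force: [-0.6, -1.6, 5.4]
gripper_width: 0.201
time: 6.57
tool_pos: [0.5021, -0.064, 0.1383]
tcp_rot: [[0.002, 0.127, 0.992], [0.0, 0.992, -0.127], [-1.0, 0.0, 0.002]]
ft_force: [0.7, -0.2, -5.3]
gripper_width: 0.197
```

View pics/w4.png

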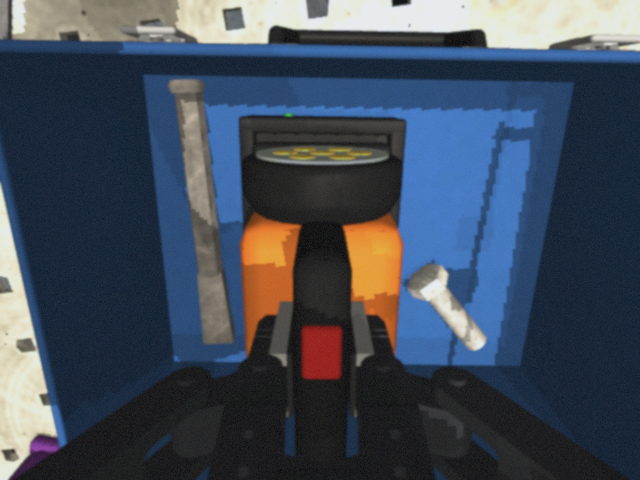

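Lamp is held (opening 0.2, about 5 N more load). I'll lift clear, then go right in the tool's -y first to stay clear of the lid.

```bash
python3 -m handwheel '[[-0.008,0,0,0,-1],[-0.015,0,0,0,-1],[-0.02,0,0,0,-1],[-0.02,0,0,0,-1],[-0.02,0,0,0,-1],[-0.02,0,0,0,-1],[-0.02,0,0,0,-1],[-0.01,0,0,0,-1]]' && python3 -m handwheel '[[0,-0.008,0,0,-1],[0,-0.016,0,0,-1],[0,-0.024,0,0,-1],[0,-0.025,0,0,-1],[0,-0.025,0,0,-1],[0,-0.025,0,0,-1],[0,-0.025,0,0,-1],[0,-0.025,0,0,-1]]' && python3 -m handwheel '[[0,-0.025,0,0,-1],[0,-0.025,0,0,-1],[0,-0.025,0,0,-1],[0,-0.025,0,0,-1],[0,-0.02,0,0,-1],[0,-0.012,0,0,-1],[0,-0.006,0,0,-1],[0,0,0,0,-1]]'
python3 - <<'E'
from h import *
np.set_printoptions(precision=4,suppress=True)
p,d,o=shot('top','t2.png'); p,d,o=shot('wrist','w5.png')
for n in('top','wrist'):
  if n=='top': imaging.read_camera('top')
  else: imaging.read_camera('wrist')
  for m in imaging.outline_of(n,'coupon_center')[:3]:
    M=m['mask'].astype(np.uint8); cs,_=cv2.findContours(M,cv2.RETR_EXTERNAL,cv2.CHAIN_APPROX_NONE)
    c=max(cs,key=cv2.contourArea)[:,0]
    pts=np.array([onz(n,y,x,.006,o)[:2] for x,y in c],np.float32)*1000
    print(n,m['conf'],np.round(m['extent']),cv2.minAreaRect(pts))
E
```

```text
time: 7.28
tool_pos: [0.5022, -0.064, 0.2728]
tcp_rot: [[0.003, 0.127, 0.992], [-0.0, 0.992, -0.127], [-1.0, 0.0, 0.003]]
ft_force: [0.9, -0.1, -5.5]
gripper_width: 0.2
time: 7.95
tool_pos: [0.4778, -0.2373, 0.2692]
tcp_rot: [[-0.003, 0.128, 0.992], [0.001, 0.992, -0.128], [-1.0, 0.0, -0.003]]
ft_force: [0.2, 0.2, -5.4]
gripper_width: 0.198
time: 8.62
tool_pos: [0.4609, -0.3736, 0.2694]
tcp_rot: [[-0.002, 0.129, 0.992], [0.001, 0.992, -0.129], [-1.0, 0.0, -0.002]]
ft_force: [0.2, -0.4, -4.6]
gripper_width: 0.201
top 0.78 [421. 310.  21.  25.] ((336.66796875, -240.40689086914062), (38.18736267089844, 75.02015686035156), 68.34513092041016)
top 0.69 [461. 288.  22.  36.] ((397.71038818359375, -361.81121826171875), (50.52939987182617, 101.98069763183594), 68.91844940185547)
wrist 0.81 [323.  99.  68.  81.] ((386.804931640625, -363.1104431152344), (50.65082931518555, 75.63381958007812), 69.00479888916016)
wrist 0.62 [446.  38.  65.  76.] ((341.4466552734375, -249.345947265625), (38.19755935668945, 64.81700134277344), 69.34039306640625)
```

View pics/w5.png

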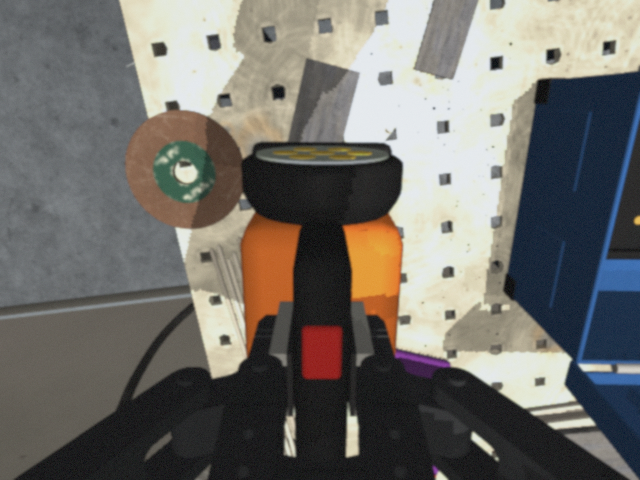

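View pics/t2.png

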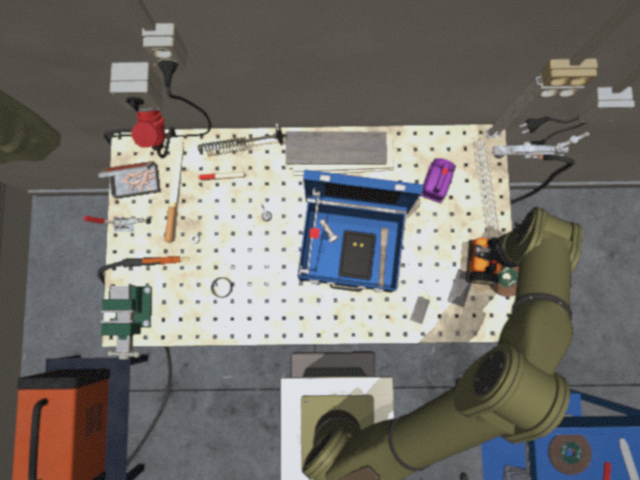

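```bash
python3 - <<'E'
from h import *
np.set_printoptions(precision=4,suppress=True)
D=np.load('pics/w5.npz'); o={'tool_pos':D['tp'],'tcp_rot':D['tr']}
for c,r in[(307,60),(358,73),(332,66),(296,112)]: print('coupon',onz('wrist',r,c,.006,o))
a=np.array([.934,-.358,0]); print('centre',onz('wrist',66,332,.006,o)+.05*a)
T=np.load('pics/top0.npz')
for c,r in[(480,140),(484,222),(498,222),(488,250),(500,250),(493,232)]: print('strip',onz('top',r,c,.003),w('top',r,c,T['d'][r,c]))
# height map near destination
d=T['d']; H=[]
for r in range(150,260):
  for c in range(410,510):
    q=w('top',r,c,d[r,c])
    if q[2]>.012: H.append(q)
H=np.array(H); s=(H[:,0]<.66)&(H[:,0]>.5)&(H[:,1]<-.22); print(H[s][np.argsort(H[s][:,0])][:12])
im=cv2.imread('pics/top0.png')[120:320,400:530]; cv2.imwrite('pics/crop.png',cv2.resize(im,None,fx=3.5,fy=3.0,interpolation=2))
E
```

```text
coupon [ 0.3461 -0.3709  0.006 ]
coupon [ 0.3626 -0.327   0.006 ]
coupon [ 0.3539 -0.3494  0.006 ]
coupon [ 0.3887 -0.3871  0.006 ]
centre [ 0.4006 -0.3673  0.006 ]
strip [ 0.8425 -0.4451  0.003 ] [ 0.8433 -0.4459  0.0005]
strip [ 0.5908 -0.4425  0.003 ] [ 0.5917 -0.4441 -0.0026]
strip [ 0.5901 -0.4837  0.003 ] [ 0.5891 -0.4816  0.0094]
strip [ 0.5073 -0.4493  0.003 ] [ 0.5079 -0.4509 -0.0024]
strip [ 0.5068 -0.4844  0.003 ] [ 0.5068 -0.4845  0.0027]
strip [ 0.5605 -0.4672  0.003 ] [ 0.5612 -0.4687 -0.0019]Traceback (most recent call last):
  File "<stdin>", line 12, in <module>
  File "h.py", line 6, in w
    k=imaging.get_calibration(n); f=240/np.tan(np.radians(k['vfov'])/2)
ValueError: time passes only in moves, steps and waits
```

Coupon centre is about (0.400,-0.366). The perforated strip begins at y=-0.442 and the purple lamp's nearest corner is near (0.632,-0.305). So I place the lamp at yaw 0 behind the coupon: centre (0.583,-0.366), TCP (0.591,-0.366), with the lens 77 mm from the coupon's near edge.

```bash
python3 -m handwheel '[[0,0,0.008,-0.042,-1],[0,0,0.014,-0.042,-1],[0,0.004,0.02,-0.043,-1],[0,0.003,0.024,0,-1],[0,0,0.024,0,-1],[0,0,0.02,0,-1],[0,0,0.012,0,-1],[0,0,0.006,0,-1]]' && python3 -m handwheel '[[0.01,0,0,0,-1],[0.02,0,0,0,-1],[0.02,0,0,0,-1],[0.02,0,0,0,-1],[0.02,0,0,0,-1],[0.015,0,0,0,-1],[0.01,0,0,0,-1],[0,0,0,0,-1]]'
python3 - <<'E'
from h import *
p,d,o=shot('wrist','w6.png');p,d,o=shot('top','t3.png')
im=p[130:330,380:530,::-1]; cv2.imwrite('pics/t3c.png',cv2.resize(im,None,fx=3,fy=3,interpolation=2))
E
```

```text
time: 9.58
tool_pos: [0.5925, -0.3666, 0.2699]
tcp_rot: [[0.001, -0.002, 1.0], [0.001, 1.0, 0.002], [-1.0, 0.001, 0.001]]
ft_force: [-0.3, 0.4, -5.2]
gripper_width: 0.202
time: 10.25
tool_pos: [0.587, -0.3681, 0.1522]
tcp_rot: [[-0.006, 0.001, 1.0], [0.002, 1.0, -0.001], [-1.0, 0.002, -0.006]]
ft_force: [-0.9, 0.5, -5.5]
gripper_width: 0.202
```

View pics/w6.png

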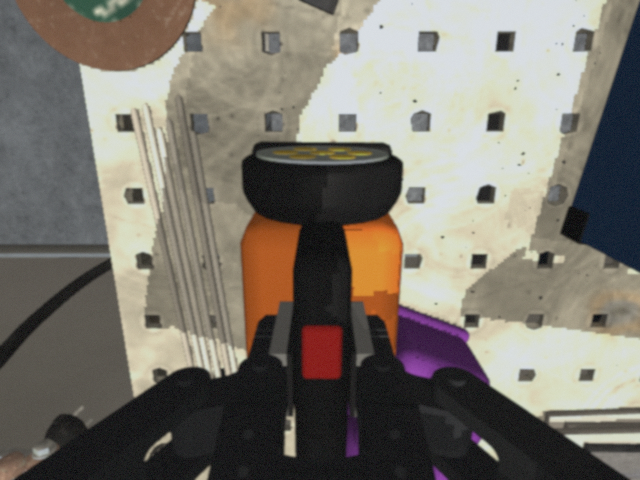

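View pics/t3c.png

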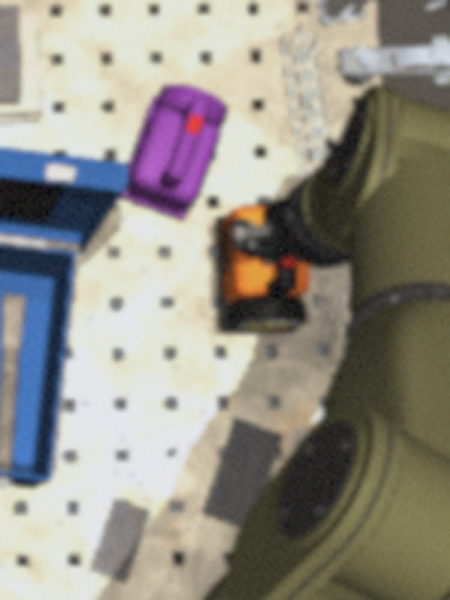

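```bash
python3 - <<'E'
from h import *
np.set_printoptions(precision=4,suppress=True)
D=np.load('pics/w6.npz'); o={'tool_pos':D['tp'],'tcp_rot':D['tr']}
for c,r in[(135,108),(182,97),(236,375),(205,290),(200,370),(400,308),(468,335),(402,370)]: print((c,r),onz('wrist',r,c,.003,o),onz('wrist',r,c,.1,o), w('wrist',r,c,D['d'][r,c],o))
E
```

```text
(135, 108) [ 0.5101 -0.4922  0.003 ] [ 0.5091 -0.4516  0.1   ] [ 0.5101 -0.4927  0.0017]
(182, 97) [ 0.5032 -0.4604  0.003 ] [ 0.5045 -0.4304  0.1   ] [ 0.5032 -0.4615 -0.0003]
(236, 375) [ 0.717  -0.4385  0.003 ] [ 0.6474 -0.4157  0.1   ] [ 0.5797 -0.3935  0.1945]
(205, 290) [ 0.6416 -0.4572  0.003 ] [ 0.597  -0.4282  0.1   ] [ 0.6418 -0.4574  0.0025]
(200, 370) [ 0.7122 -0.4673  0.003 ] [ 0.6442 -0.4349  0.1   ] [ 0.5748 -0.4019  0.199 ]
(400, 308) [ 0.657  -0.3088  0.003 ] [ 0.6073 -0.329   0.1   ] [ 0.6531 -0.3104  0.0107]
(468, 335) [ 0.6806 -0.2541  0.003 ] [ 0.6231 -0.2924  0.1   ] [ 0.6763 -0.257   0.0103]
(402, 370) [ 0.7126 -0.3041  0.003 ] [ 0.6445 -0.3258  0.1   ] [ 0.5751 -0.348   0.1988]
```

Both the rods (y ≤ -0.457 beside the lamp) and the purple lamp (x ≥ 0.653) are clear of the footprint. I'll lower gently.

```bash
python3 -m handwheel '[[0.012,0,0.002,0,-1],[0.012,0,0.002,0,-1],[0.012,0,0,0,-1],[0.01,0,0,0,-1],[0.006,0,0,0,-1],[0.004,0,0,0,-1],[0.003,0,0,0,-1],[0,0,0,0,-1]]'
```

```text
time: 11.02
tool_pos: [0.5938, -0.3686, 0.0956]
tcp_rot: [[-0.001, 0.001, 1.0], [0.0, 1.0, -0.001], [-1.0, 0.0, -0.001]]
ft_force: [-0.2, 0.3, -5.2]
gripper_width: 0.201
```

```bash
python3 -m handwheel '[[0.004,0,0,0,-1],[0.003,0,0,0,-1],[0,0,0,0,-1],[0,0,0,0,-1]]' && python3 -m handwheel '[[0.002,0,0,0,-1],[0,0,0,0,-1],[0,0,0,0,-1]]'
```

```text
time: 11.35
tool_pos: [0.594, -0.3687, 0.0892]
tcp_rot: [[-0.0, 0.001, 1.0], [0.0, 1.0, -0.001], [-1.0, 0.0, -0.0]]
ft_force: [-0.3, 0.1, -4.7]
gripper_width: 0.198
time: 11.6
tool_pos: [0.594, -0.3686, 0.0873]
tcp_rot: [[-0.0, 0.001, 1.0], [0.0, 1.0, -0.001], [-1.0, 0.0, -0.0]]
ft_force: [-0.7, -0.1, -5.4]
gripper_width: 0.201
```

```bash
python3 -m handwheel '[[0.001,0,0,0,-1],[0.001,0,0,0,-1],[0,0,0,0,-1],[0,0,0,0,-1]]'
```

```text
time: 11.93
tool_pos: [0.5943, -0.3689, 0.0858]
tcp_rot: [[0.001, 0.001, 1.0], [-0.0, 1.0, -0.001], [-1.0, -0.0, 0.001]]
ft_force: [-1.1, -0.2, -1.1]
gripper_width: 0.203
```

Contact (load 5 → 1 N). I'll settle another half millimetre, release and rise.

```bash
python3 -m handwheel '[[0.0005,0,0,0,-1],[0,0,0,0,-0.4],[0,0,0,0,-0.2],[0,0,0,0,0],[0,0,0,0,0],[0,0,0,0,0]]' && python3 -m handwheel '[[-0.006,0,0,0,0],[-0.015,0,0,0,0],[-0.03,0,0,0,0],[-0.03,0,0,0,0],[-0.03,0,0,0,0],[-0.03,0,0,0,0],[-0.02,0,0,0,0],[0,0,0,0,0]]'
python3 - <<'E'
from h import *
p,d,o=shot('wrist','w7.png')
E
```

```text
time: 12.43
tool_pos: [0.5942, -0.3687, 0.0848]
tcp_rot: [[0.0, 0.001, 1.0], [0.0, 1.0, -0.001], [-1.0, 0.0, 0.0]]
ft_force: [0.4, -0.0, 0.3]
gripper_width: 0.504
time: 13.1
tool_pos: [0.597, -0.37, 0.2522]
tcp_rot: [[0.01, 0.001, 1.0], [-0.005, 1.0, -0.001], [-1.0, -0.005, 0.01]]
ft_force: [1.3, 0.1, 0.2]
gripper_width: 0.502
```

View pics/w7.png

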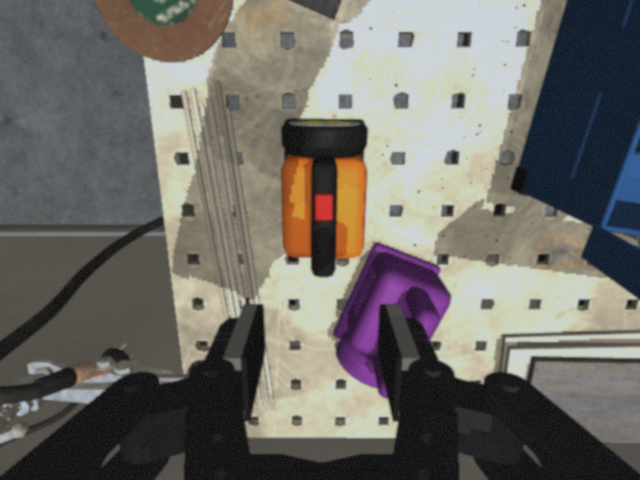

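The wrist view shows the lamp standing upright, lens up-image (toward the robot and coupon), clear of the rods and the purple lamp. Next is the knee pad, refined from the w2 picture.

```bash
python3 - <<'E'
from h import *
np.set_printoptions(precision=4,suppress=True)
D=np.load('pics/w2.npz'); o={'tool_pos':D['tp'],'tcp_rot':D['tr']}
p=D['p'].astype(int); m=(p[...,0]>150)&(p[...,1]<70)&(p[...,2]<70); m[:,:500]=0
ys,xs=np.nonzero(m); print(xs.min(),xs.max(),ys.min(),ys.max())
for r,c in [(ys.mean(),xs.mean()),(ys.min(),xs.mean()),(ys.max(),xs.mean())]: print(w('wrist',r,c,D['d'][int(r),int(c)],o),onz('wrist',r,c,.178,o))
k=(D['d'][ys,xs]); print(np.median(k))
D=np.load('pics/top0.npz');p=D['p'].astype(int); m=(p[...,0]>150)&(p[...,1]<80)&(p[...,2]<80); m[:,:300]=0;m[:,330:]=0;m[:220]=0;m[250:]=0
ys,xs=np.nonzero(m); print(ys.mean(),xs.mean(),onz('top',ys.mean(),xs.mean(),.178))
E
python3 -m handwheel '[[-0.005,0,-0.015,0,-1],[-0.005,0,-0.025,0.04,-1],[-0.005,0.01,-0.03,0.04,-1],[0,0.02,-0.025,0.045,-1],[0,0.03,-0.01,0,-1],[0,0.035,0,0,-1],[0,0.035,0,0,-1],[0,0.035,0,0,-1]]' && python3 -m handwheel '[[0,0.035,0,0,-1],[0,0.035,0,0,-1],[0,0.035,0,0,-1],[0,0.035,0,0,-1],[0,0.035,0,0,-1],[0,0.035,0.005,0,-1],[0,0.02,0.005,0,-1],[0,0,0,0,-1]]'
```

```text
535 582 317 370
[0.5386 0.0533 0.1769] [0.5379 0.0527 0.178 ]
[0.5278 0.0554 0.1721] [0.5242 0.0521 0.178 ]
[0.5508 0.0519 0.1807] [0.5529 0.0534 0.178 ]
0.19945733
232.65 313.48333333333335 [0.5401 0.0589 0.178 ]
time: 13.82
tool_pos: [0.507, -0.1989, 0.2599]
tcp_rot: [[-0.002, 0.126, 0.992], [0.001, 0.992, -0.126], [-1.0, 0.0, -0.002]]
ft_force: [1.3, 0.4, 0.2]
gripper_width: -0.0
time: 14.48
tool_pos: [0.5475, 0.0337, 0.26]
tcp_rot: [[-0.0, 0.116, 0.993], [0.005, 0.993, -0.116], [-1.0, 0.005, -0.001]]
ft_force: [0.2, 0.1, -0.3]
gripper_width: -0.0
```

```bash
python3 - <<'E'
from h import *
np.set_printoptions(precision=4,suppress=True)
p,d,o=shot('wrist','w8.png'); print(o['tool_pos'])
q=p.astype(int); m=(q[...,0]>130)&(q[...,1]<70)&(q[...,2]<70); ys,xs=np.nonzero(m)
if len(ys): print(xs.min(),xs.max(),ys.min(),ys.max(),onz('wrist',ys.mean(),xs.mean(),.178,o))
p,d,o=shot('top','t4.png')
im=p[130:330,280:430,::-1]; cv2.imwrite('pics/t4c.png',cv2.resize(im,None,fx=3,fy=3,interpolation=2))
E
```

```text
[0.5475 0.0337 0.26  ]
337 378 210 256 [0.5367 0.0559 0.178 ]
```

View pics/w8.png

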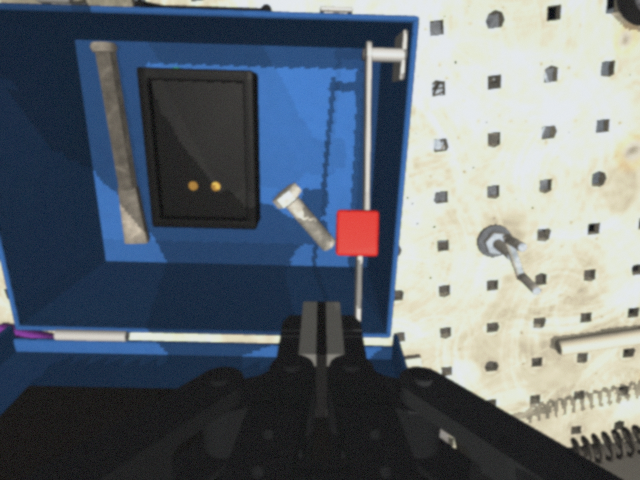

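View pics/t4c.png

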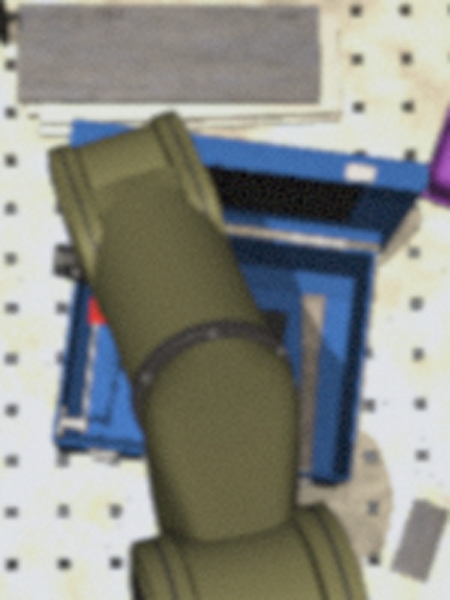

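```bash
python3 - <<'E'
from h import *
np.set_printoptions(precision=3,suppress=True)
D=np.load('pics/t4.npz');d=D['d']
k=imaging.get_calibration('top'); f=240/np.tan(np.radians(k['vfov'])/2)
v,u=np.mgrid[0:480,0:640]; P=np.stack([(u-k['cx'])/f*d,(v-k['cy'])/f*d,d],-1)@np.array(k['orientation']).T+np.array(k['xyz'])
m=(P[...,2]>.36)&(P[...,0]>.5); 
for a in np.arange(.5,.8,.02):
    s=m&(P[...,0]>=a)&(P[...,0]<a+.02)
    if s.any(): print(round(a,2),P[s][:,2].min(),P[s][:,2].max(),P[s][:,1].min(),P[s][:,1].max())
m=(P[...,2]>.32)&(P[...,2]<.36)&(P[...,0]>.5)&(P[...,1]<-.1); print('lid top',P[m].min(0) if m.any() else None,P[m].max(0) if m.any() else None)
print(manip.get_obs()['joint_positions'])
E
```

```text
0.5 0.5722932359272632 0.6958153064157129 -0.023261983669620054 0.0704332526584501
0.52 0.5708527209156908 0.6758769855831783 -0.019951625673909984 0.07602741756357662
0.54 0.36047415691125817 0.661523228861499 -0.013143365781154062 0.08340616125271291
0.56 0.5996139046509744 0.6488554712842722 -0.007161698409860522 0.08367993670879069
0.58 0.6067493942046318 0.6313888732324785 -0.001095959744790792 0.05181847879392362
0.74 0.36019802466866246 0.3760790373192062 0.7821893644383863 0.7898784761495679
0.76 0.36006686890233564 0.39888916773207383 0.7705109769328847 0.7834717608423768
0.78 0.36032201353207105 0.5161778001592792 0.34696513150976993 0.7763962715622327
0.8 0.3600116158806055 0.5227763715147842 0.3448613995183758 0.7772643219375547
lid top [ 0.601 -0.735  0.32 ] [ 0.902 -0.1    0.36 ]
[  0.464  31.707 -13.173 101.125   9.219  48.35   65.951]
```

The pad is at (0.537,0.056). The arm keeps ~50 mm to the lid, so I can descend on the pad slightly to its front and press.

```bash
python3 -m handwheel '[[0,0.01,-0.01,0,-1],[0.005,0.01,-0.009,0,-1],[0.015,0,0,0,-1],[0.02,0,0,0,-1],[0.02,0,0,0,-1],[0.012,0,0,0,-1],[0,0,0,0,-1],[0,0,0,0,-1]]'
```

```text
time: 15.25
tool_pos: [0.5295, 0.0479, 0.1884]
tcp_rot: [[-0.002, 0.127, 0.992], [-0.001, 0.992, -0.127], [-1.0, -0.001, -0.002]]
ft_force: [0.5, 0.4, -0.1]
gripper_width: -0.002
```

```bash
python3 -m handwheel '[[0,0.008,0.002,0,-1],[0,0,0,0,-1],[0.005,0,0,0,-1],[0.004,0,0,0,-1],[0.003,0,0,0,-1],[0.003,0,0,0,-1],[0.003,0,0,0,-1],[0,0,0,0,-1]]'
python3 - <<'E'
from h import *
p,d,o=shot('wrist','w9.png')
E
```

```text
time: 15.92
tool_pos: [0.5332, 0.0564, 0.1702]
tcp_rot: [[-0.001, 0.126, 0.992], [-0.0, 0.992, -0.126], [-1.0, -0.0, -0.001]]
ft_force: [-1.2, 0.3, 0.3]
gripper_width: -0.004
```

View pics/w9.png

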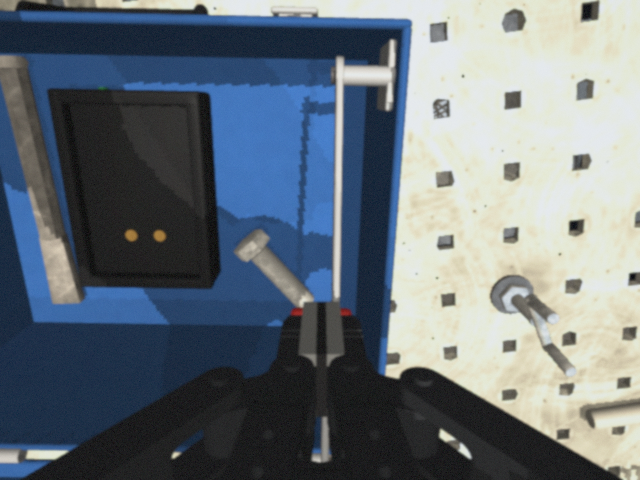

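Fingertips sit centred on the red pad (visible both sides, row ~312). I'll press on to ~26 mm.

```bash
python3 -m handwheel '[[0.003,0,0,0,-1],[0.003,0,0,0,-1],[0.003,0,0,0,-1],[0.003,0,0,0,-1],[0,0,0,0,-1]]' && python3 -m handwheel '[[0.003,0,0,0,-1],[0.003,0,0,0,-1],[0.002,0,0,0,-1],[0,0,0,0,-1],[0,0,0,0,-1]]'
```

```text
time: 16.38
tool_pos: [0.5334, 0.0566, 0.1583]
tcp_rot: [[-0.001, 0.125, 0.992], [0.0, 0.992, -0.125], [-1.0, -0.0, -0.001]]
ft_force: [-0.8, 0.6, -0.4]
gripper_width: -0.001
time: 16.8
tool_pos: [0.533, 0.0566, 0.1503]
tcp_rot: [[-0.001, 0.125, 0.992], [-0.0, 0.992, -0.125], [-1.0, -0.0, -0.001]]
ft_force: [-0.5, 0.3, -0.4]
gripper_width: 0.002
```

```bash
python3 -m handwheel '[[-0.005,0,0,0,-1],[-0.015,0,0,0,-1],[-0.02,0,0,0,-1],[-0.025,0,0,0,-1],[-0.025,0,0,0,-1],[-0.02,0,0,0,-1],[0,0,0,0,-1]]'
python3 - <<'E'
from h import *
np.set_printoptions(precision=4,suppress=True)
p,d,o=shot('wrist','w10.png'); print(o['tool_pos'])
q=p.astype(int); m=(q[...,0]>110)&(q[...,1]<70)&(q[...,2]<70); ys,xs=np.nonzero(m)
if len(ys): print(xs.min(),xs.max(),ys.min(),ys.max(),w('wrist',ys.mean(),xs.mean(),np.median(d[ys,xs]),o))
E
```

```text
time: 17.38
tool_pos: [0.5357, 0.0572, 0.2649]
tcp_rot: [[0.007, 0.126, 0.992], [0.002, 0.992, -0.126], [-1.0, 0.002, 0.007]]
ft_force: [0.5, 0.4, -0.5]
gripper_width: 0.003
[0.5357 0.0572 0.2649]
300 639 226 345 [0.5546 0.0788 0.1545]
```

View pics/w10.png

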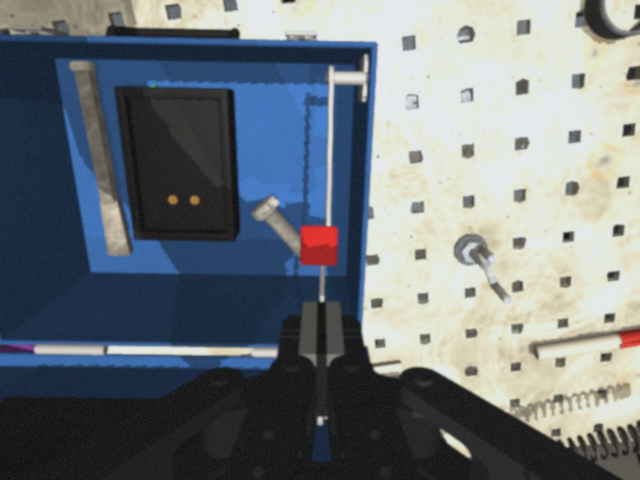

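```bash
python3 - <<'E'
from h import *
np.set_printoptions(precision=4,suppress=True)
D=np.load('pics/w10.npz'); o={'tool_pos':D['tp'],'tcp_rot':D['tr']}
for r,c in[(230,320),(235,320),(242,320),(250,310),(260,320),(110,330),(200,329)]: print(r,c,w('wrist',r,c,D['d'][r,c],o))
D=np.load('pics/w8.npz'); o={'tool_pos':D['tp'],'tcp_rot':D['tr']}
for r,c in[(220,357),(233,357),(248,357)]: print('before',w('wrist',r,c,D['d'][r,c],o))
E
```

```text
230 320 [0.5353 0.0552 0.147 ]
235 320 [0.538  0.0549 0.1492]
242 320 [0.5421 0.0543 0.1509]
250 310 [0.5454 0.0475 0.1547]
260 320 [0.5514 0.0531 0.1585]
110 330 [0.4545 0.0657 0.4072]
200 329 [0.518  0.0633 0.1402]
before [0.5328 0.0544 0.1754]
before [0.5397 0.0536 0.1774]
before [0.5474 0.0527 0.1807]
```

The pad rests at z≈0.152, 25 mm down, and stays folded. Next I rise and measure the lid.

```bash
python3 -m handwheel '[[-0.02,-0.01,-0.01,0,-1],[-0.03,-0.02,-0.01,0,-1],[-0.035,-0.02,0,0,-1],[-0.035,-0.02,0,0,-1],[-0.03,-0.02,0,0,-1],[-0.01,-0.01,0,0,-1],[0,0,0,0,-1],[0,0,0,0,-1]]'
python3 - <<'E'
from h import *
np.set_printoptions(precision=4,suppress=True)
for n in('top','scene'):
    p,d,o=shot(n,n[0]+'11.png')
    for t in('lid_edge','lid_hinge'):
      for r in imaging.pinpoint(n,t)[:2]:
        a,b=r['position'];z=d[int(a),int(b)]; print(n,t,r['conf'],np.round([a,b]),w(n,a,b,z))
d=np.load('pics/t11.npz')['d']
k=imaging.get_calibration('top'); f=240/np.tan(np.radians(k['vfov'])/2)
v,u=np.mgrid[0:480,0:640]; P=np.stack([(u-k['cx'])/f*d,(v-k['cy'])/f*d,d],-1)@np.array(k['orientation']).T+np.array(k['xyz'])
m=(P[...,2]>.2)&(P[...,2]<.37)&(P[...,0]>.55)&(P[...,0]<.75)&(P[...,1]>-.22)&(P[...,1]<.15)
Q=P[m]; c=(Q[:,0]-.617)*.992-(Q[:,1]+.056)*.127
for z in np.arange(.2,.37,.02):
    s=(Q[:,2]>=z)&(Q[:,2]<z+.02)
    if s.any(): print(round(z,2),s.sum(),'chestx',c[s].min(),np.median(c[s]),c[s].max(),'y',Q[s][:,1].min(),Q[s][:,1].max())
E
```

```text
time: 18.1
tool_pos: [0.5006, -0.0402, 0.4198]
tcp_rot: [[-0.002, 0.126, 0.992], [0.0, 0.992, -0.126], [-1.0, 0.0, -0.002]]
ft_force: [-0.3, -0.1, -1.0]
gripper_width: -0.0
scene lid_edge 0.72 [187. 313.] [ 0.6282 -0.0476  0.347 ]
scene lid_hinge 0.59 [253. 318.] [ 0.626  -0.0684  0.1337]
0.2 98 chestx -0.010575950380467339 0.009729706901367357 0.0162479589569469 y -0.19322236604823312 0.08176954474028994
0.22 83 chestx -0.009886571038205345 0.00991216495176973 0.015436828189551308 y -0.1923629098086481 0.0807382025731979
0.24 75 chestx -0.010129482615636815 0.008465989330633849 0.014897655873452237 y -0.1924549686748694 0.08251381377642958
0.26 38 chestx -0.010376884503969768 0.0064941907205665495 0.0099407801648011 y -0.19317876432082304 0.08181927626821572
0.28 14 chestx -0.011615742802332272 -0.004817198258803564 0.005923405086688895 y -0.19225881239569081 0.08134089045759567
0.3 9 chestx -0.011915114502939458 -0.007541337048120374 0.001521313377202519 y -0.19252605884812338 0.08221949236602212
0.32 11 chestx -0.013283570219662092 -0.009765290004331562 -0.005727679467447859 y -0.1929181381427341 0.08197049811512805
0.34 582 chestx -0.013325640061688168 0.0018295886900335711 0.016045142171110617 y -0.1963236694049871 0.08097259910995248
0.36 1 chestx 0.006993317340483958 0.006993317340483958 0.006993317340483958 y 0.010908527590964556 0.010908527590964556
```

View pics/s11.png

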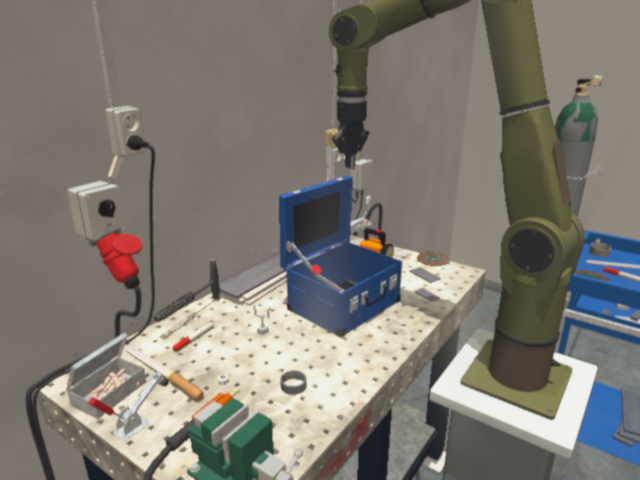

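View pics/t11.png

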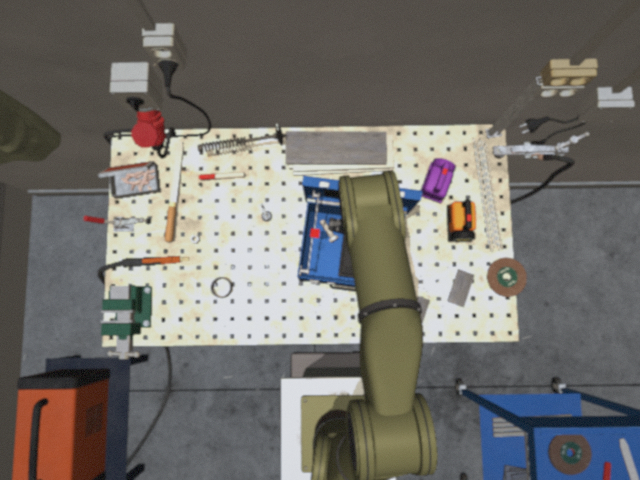

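The lid's edge is at chest x −0.013 to +0.016 from the hinge, z≈0.35, so it leans slightly forward. The top view shows the lamp upright at (461,221). I'll go over the lid and down behind it.

```bash
python3 -m handwheel '[[0,0,0.015,0,-1],[0,0,0.025,0,-1],[0,0,0.03,0,-1],[0,0,0.035,0,-1],[0,0,0.035,0,-1],[0,0,0.03,0,-1],[0,0,0.015,0,-1],[0,0,0,0,-1]]'; python3 -m handwheel '[[0,0,0,0,-1],[0.02,0,0,0,-1],[0.025,0,0,0,-1],[0.025,0,0,0,-1],[0.02,0,0,0,-1],[0.01,0,0,0,-1],[0,0,0,0,-1]]'
```

```text
time: 19.07
tool_pos: [0.687, -0.0629, 0.4176]
tcp_rot: [[-0.002, 0.125, 0.992], [0.001, 0.992, -0.125], [-1.0, 0.0, -0.002]]
ft_force: [-1.3, 0.1, -1.1]
gripper_width: -0.004
time: 19.65
tool_pos: [0.6824, -0.0632, 0.3187]
tcp_rot: [[-0.005, 0.125, 0.992], [0.0, 0.992, -0.125], [-1.0, -0.001, -0.005]]
ft_force: [-0.1, 1.0, 0.8]
gripper_width: 0.001
```

```bash
python3 -m handwheel '[[0,0,-0.012,0,-1],[0,0,-0.014,0,-1],[0,0,-0.008,0,-1],[0,0,-0.008,0,-1],[0,0,-0.01,0,-1],[0.001,0,-0.01,0,-1],[0.001,0,-0.01,0,-1],[0,0,0,0,-1]]'
python3 - <<'E'
from h import *
p,d,o=shot('wrist','w12.png');p,d,o=shot('scene','s12.png')
cv2.imwrite('pics/s12c.png',cv2.resize(p[120:340,230:450,::-1],None,fx=2.7,fy=2.7,interpolation=2))
E
```

```text
time: 20.32
tool_pos: [0.6134, -0.0538, 0.3218]
tcp_rot: [[0.005, 0.125, 0.992], [0.0, 0.992, -0.125], [-1.0, 0.001, 0.005]]
ft_force: [-0.8, -0.0, -0.1]
gripper_width: -0.001
```

View pics/s12c.png

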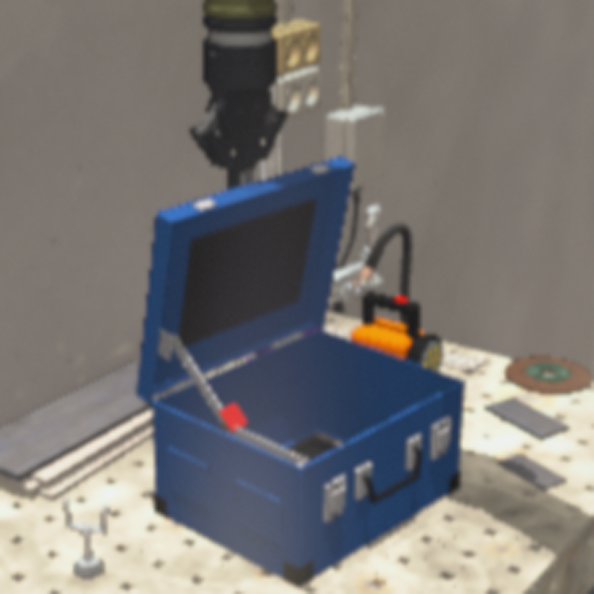

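View pics/w12.png

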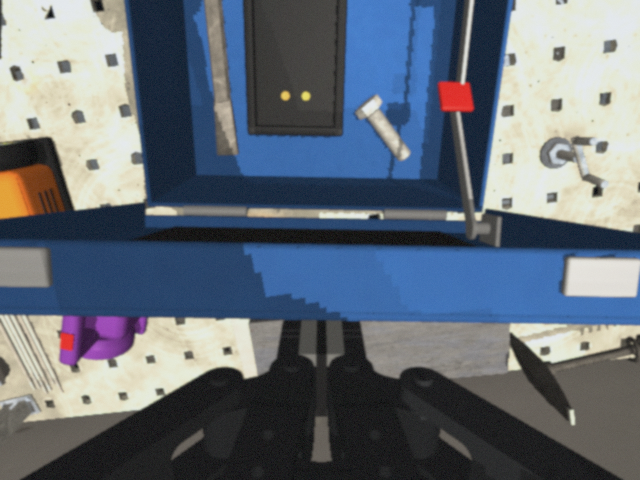

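The stay folds and the lid follows. I'll continue along the arc.

```bash
python3 -m handwheel '[[0.002,0,-0.009,0,-1],[0.002,0,-0.009,0,-1],[0.003,0,-0.009,0,-1],[0.003,0,-0.009,0,-1],[0.003,0,-0.009,0,-1],[0.004,0,-0.009,0,-1],[0.004,0,-0.008,0,-1],[0.004,0,-0.008,0,-1]]'; python3 -m handwheel '[[0.005,0,-0.008,0,-1],[0.005,0,-0.008,0,-1],[0.005,0,-0.008,0,-1],[0.006,0,-0.007,0,-1],[0.006,0,-0.007,0,-1],[0.006,0,-0.007,0,-1],[0.007,0,-0.006,0,-1],[0,0,0,0,-1]]'
python3 - <<'E'
from h import *
p,d,o=shot('scene','s13.png')
cv2.imwrite('pics/s13c.png',cv2.resize(p[120:340,230:450,::-1],None,fx=2.7,fy=2.7,interpolation=2))
E
```

```text
time: 21.08
tool_pos: [0.5451, -0.0452, 0.2947]
tcp_rot: [[0.003, 0.125, 0.992], [0.001, 0.992, -0.125], [-1.0, 0.001, 0.003]]
ft_force: [1.2, 0.6, 2.4]
gripper_width: 0.0
time: 21.75
tool_pos: [0.4921, -0.0391, 0.2531]
tcp_rot: [[-0.003, 0.125, 0.992], [-0.0, 0.992, -0.125], [-1.0, -0.0, -0.003]]
ft_force: [-0.3, 0.2, -0.2]
gripper_width: -0.0
```

View pics/s13c.png

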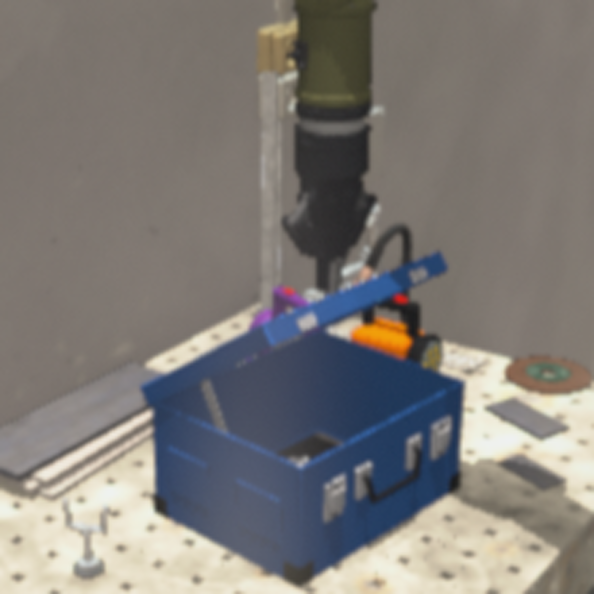

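Lid is ~55° down, following. I'll continue, slowing toward the end.

```bash
python3 -m handwheel '[[0.006,0,-0.006,0,-1],[0.007,0,-0.005,0,-1],[0.007,0,-0.005,0,-1],[0.007,0,-0.004,0,-1],[0.007,0,-0.004,0,-1],[0.007,0,-0.003,0,-1],[0.007,0,-0.003,0,-1],[0.007,0,-0.002,0,-1]]'; python3 -m handwheel '[[0.006,0,-0.002,0,-1],[0.006,0,-0.002,0,-1],[0.005,0,-0.001,0,-1],[0.005,0,-0.001,0,-1],[0.005,0,0,0,-1],[0.004,0,0,0,-1],[0.003,0,0,0,-1],[0,0,0,0,-1]]'
python3 - <<'E'
from h import *
p,d,o=shot('scene','s14.png')
cv2.imwrite('pics/s14c.png',cv2.resize(p[120:340,230:450,::-1],None,fx=2.7,fy=2.7,interpolation=2))
E
```

```text
time: 22.47
tool_pos: [0.4613, -0.0351, 0.1983]
tcp_rot: [[-0.0, 0.125, 0.992], [0.0, 0.992, -0.125], [-1.0, 0.0, -0.0]]
ft_force: [-1.4, -0.1, 0.8]
gripper_width: -0.001
time: 23.13
tool_pos: [0.4555, -0.0344, 0.1642]
tcp_rot: [[-0.001, 0.125, 0.992], [0.0, 0.992, -0.125], [-1.0, -0.0, -0.001]]
ft_force: [-0.0, 0.2, 0.4]
gripper_width: -0.003
```

View pics/s14c.png

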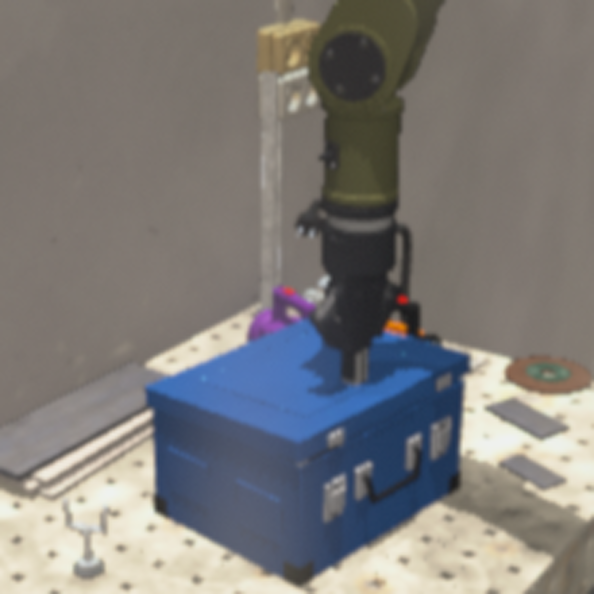

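Nearly shut. I'll push down slowly, watching the force.

```bash
python3 -m handwheel '[[0.002,0,0,0,-1],[0.002,0,0,0,-1],[0.002,0,0,0,-1],[0.002,0,0,0,-1],[0,0,0,0,-1]]'; python3 -m handwheel '[[0.001,0,0,0,-1],[0.001,0,0,0,-1],[0,0,0,0,-1]]'
```

```text
time: 23.6
tool_pos: [0.4554, -0.0344, 0.1564]
tcp_rot: [[-0.0, 0.125, 0.992], [0.0, 0.992, -0.125], [-1.0, 0.0, -0.0]]
ft_force: [1.0, 0.2, 0.4]
gripper_width: 0.001
time: 23.85
tool_pos: [0.4556, -0.0344, 0.1547]
tcp_rot: [[-0.0, 0.125, 0.992], [0.0, 0.992, -0.125], [-1.0, 0.0, -0.0]]
ft_force: [0.2, -0.1, 0.3]
gripper_width: 0.001
```

```bash
python3 -m handwheel '[[0.001,0,0,0,-1],[0.001,0,0,0,-1],[0,0,0,0,-1]]';python3 -m handwheel '[[0.001,0,0,0,-1],[0,0,0,0,-1]]'; python3 -m handwheel '[[0.001,0,0,0,-1],[0,0,0,0,-1]]'
```

```text
time: 24.1
tool_pos: [0.4556, -0.0344, 0.1531]
tcp_rot: [[0.0, 0.125, 0.992], [-0.0, 0.992, -0.125], [-1.0, -0.0, 0.0]]
ft_force: [-1.7, -0.9, 4.7]
gripper_width: 0.003
time: 24.27
tool_pos: [0.4556, -0.0344, 0.153]
tcp_rot: [[0.001, 0.126, 0.992], [-0.0, 0.992, -0.126], [-1.0, -0.0, 0.001]]
ft_force: [-3.7, 0.3, 14.2]
gripper_width: 0.001
time: 24.43
tool_pos: [0.4556, -0.0344, 0.1528]
tcp_rot: [[0.002, 0.125, 0.992], [-0.001, 0.992, -0.125], [-1.0, -0.0, 0.002]]
ft_force: [-5.0, 1.3, 28.1]
gripper_width: 0.003
```

Hard stop at z=0.153, the expected shut height. I'll back off and check everything.

```bash
python3 -m handwheel '[[-0.004,0,0,0,-1],[-0.015,0,0,0,-1],[-0.03,0,0,0,-1],[-0.035,0,0,0,-1],[-0.035,0.01,0,0,-1],[-0.035,0.03,-0.01,0,-1],[-0.03,0.035,-0.01,0,-1],[-0.02,0.035,-0.01,0,-1]]';python3 -m handwheel '[[0,0.035,0,0,-1],[0,0.035,0,0,-1],[0,0.035,0,0,-1],[0,0.035,0,0,-1],[0,0.03,0,0,-1],[0,0.02,0,0,-1],[0,0,0,0,-1],[0,0,0,0,-1]]'
python3 - <<'E'
from h import *
np.set_printoptions(precision=4,suppress=True)
p,d,o=shot('scene','s15.png'); p,d,o=shot('top','t15.png')
cv2.imwrite('pics/t15c.png',cv2.resize(p[130:350,180:500,::-1],None,fx=2.5,fy=2.5,interpolation=2))
for t in('lamp_center','coupon_center','lid_edge'):
  for r in imaging.pinpoint('top',t)[:2]:
    a,b=r['position']; print(t,r['conf'],np.round([a,b]),w('top',a,b,d[int(a),int(b)]))
for t in('lamp_center','coupon_center'):
  for m in imaging.outline_of('top',t)[:2]:
    cs,_=cv2.findContours(m['mask'].astype(np.uint8),cv2.RETR_EXTERNAL,cv2.CHAIN_APPROX_NONE); c=max(cs,key=cv2.contourArea)[:,0]
    pts=np.array([onz('top',y,x,.006 if t[0]=='c' else .07)[:2] for x,y in c],np.float32)*1000; print(t,m['conf'],cv2.minAreaRect(pts))
for X,Y in[(.43,.06),(.41,-.03),(.4,-.12),(.6,0),(.58,-.12)]:
    r,c=map(int,proj('top',[X,Y,.153])); print('lid z',w('top',r,c,np.median(d[r-1:r+2,c-1:c+2])))
E
```

```text
time: 25.1
tool_pos: [0.4414, 0.0707, 0.3497]
tcp_rot: [[0.003, 0.129, 0.992], [0.0, 0.992, -0.129], [-1.0, 0.001, 0.003]]
ft_force: [1.5, 0.7, 0.5]
gripper_width: -0.0
time: 25.77
tool_pos: [0.4643, 0.26, 0.3467]
tcp_rot: [[-0.001, 0.123, 0.992], [-0.0, 0.992, -0.123], [-1.0, -0.0, -0.001]]
ft_force: [-0.4, -0.9, -0.5]
gripper_width: 0.001
lamp_center 0.76 [177. 440.] [ 0.7011 -0.2951  0.1109]
lamp_center 0.65 [217. 466.] [ 0.5853 -0.3592  0.12  ]
coupon_center 0.87 [289. 461.] [ 0.3931 -0.3639  0.0088]
coupon_center 0.72 [311. 418.] [ 0.3342 -0.2362  0.0043]
lid_edge 0.76 [283. 347.] [ 0.4077 -0.0271  0.1594]
lamp_center 0.97 ((705.2710571289062, -296.72698974609375), (73.33683013916016, 128.22341918945312), 67.72746276855469)
lamp_center 0.64 ((586.6814575195312, -356.45172119140625), (82.67967987060547, 120.80361938476562), 89.11638641357422)
coupon_center 0.6 ((397.1333923339844, -359.7751159667969), (54.29316329956055, 101.63204956054688), 69.97171020507812)
coupon_center 0.52 ((335.3634948730469, -240.26954650878906), (34.2563362121582, 69.99017333984375), 69.15887451171875)
lid z [0.4305 0.062  0.1555]
lid z [ 0.4109 -0.0274  0.1536]
lid z [ 0.4016 -0.1192  0.1542]
lid z [0.6019 0.0008 0.1531]
lid z [ 0.5803 -0.1192  0.1562]
```

View pics/s15.png

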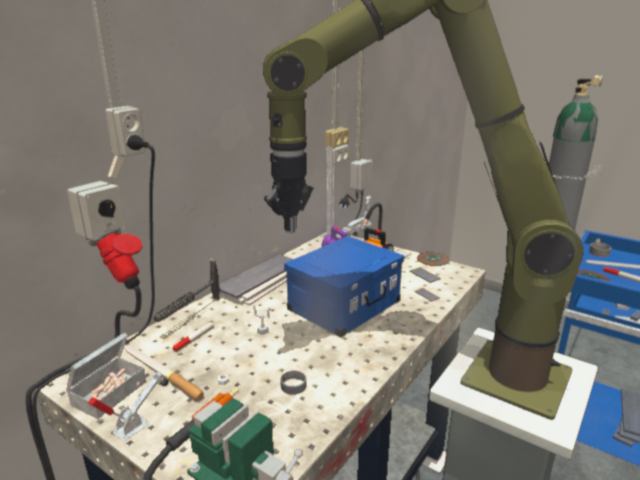

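View pics/t15c.png

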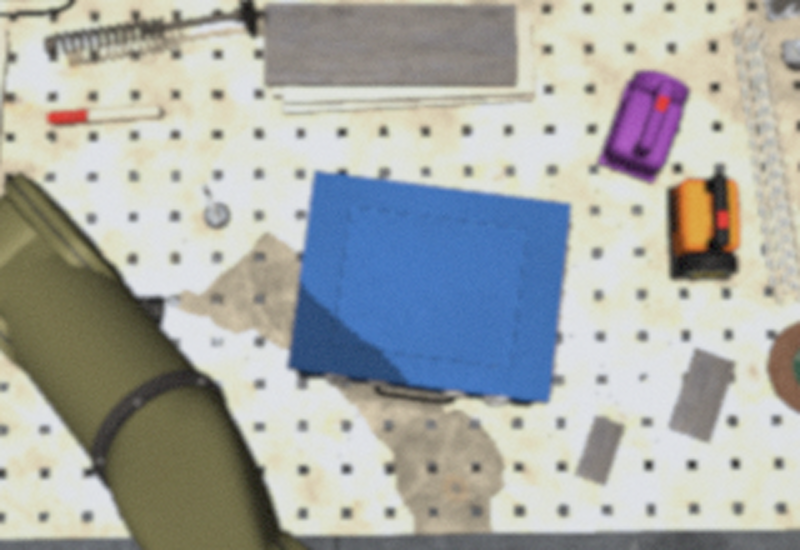

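The lid is flat at z≈0.154 all over. The lamp is upright behind the coupon with its lens toward it, about 80 mm from its near edge, and the bystanders have not moved. Handing in.

```bash
python3 -c "
from bench import order
print(order.finish_job())"
```

```text
the job is handed in; nothing more can be done
None
```

The job is done and handed in at about 26 s of the 64 s. No verdict was reported.

- **Lamp:** I lifted it off the cradle by its handle and set it down upright about 185 mm behind the larger coupon, centre to centre. Its lens points at the coupon, roughly 80 mm from the coupon's near edge. I took "a hand's breadth" to mean that gap.
- **Lid stay:** I pressed the red pad about 25 mm. It stayed folded when released, at z≈0.152. The wrist showed almost no force at the readings taken during the press, less than the stated 2 to 8 N.
- **Lid:** I pushed it over slowly from behind, then down until it stopped at z=0.153. The last push reached 28 N at the fingertips. Top-camera depth afterwards gave about 0.154 m across the lid, which matches fully shut.
- **Other things:** In the last pictures the large coupon measured within about 4 mm of where it started, with that scatter from the detector. The ring, nut, marker, small coupon and purple lamp looked unmoved. The arm was touching nothing.

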